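Run the brass key fobs in the barrel polisher

TASK

Polish the brass key fobs in the barrel polisher: swing the blue barrel level, put every brass fob into it (leave the black fobs, and everything else on the desk, where they are) and set the orange bung fully home in its mouth. Then tip the bunged barrel to the red 45 degree mark, never past 60 degrees, let go of the crank, and press the green run button right down while the barrel stands there. Finally bring the barrel back level with the bung still home and the fobs inside, and let go.

Things in the scene. Friction and masses are not known exactly. Their poses are not given: they have to be found in the camera images.
- polisher: grey barrel polisher fixed to the desk: base plate 150 (x) by 170 (y) by 12 mm with two upright cheeks carrying the barrel's axle, a white quadrant with a red mark on the -y cheek, and a 30 mm tall control box on the +y side with the run button. Origin: underside centre, straight below the axle; its y axis is parallel to the axle. The axle is 105 mm above the desk.
- barrel (a joint): tilt of the blue barrel about its axle (rad): 0 = level, mouth up, against its stop; grows as the mouth tips towards the polisher's +x (away from the robot); stops at 1.25. The red mark is 0.785 (45 degrees). A stiff axle (about 0.5 N m): it stays where it is left.
- barrel_mouth (a point): centre of the barrel's rim; z points out of the mouth along the barrel's axis, y along the axle. Mouth: straight neck of 60 mm inner and 68 mm outer diameter, 27 mm deep, opening to an inside 92 mm in diameter; depth from rim to floor 130 mm, with a 15 mm high cone in the floor's middle. The rim is 75 mm from the axle, so 180 mm above the desk when level.
- barrel_axle (a point): the barrel's axle, at the barrel's centre line; turns with the barrel; y along the axle.
- crank_grip (a point): middle of the red crank grip: a level round bar 14 mm dia, 60 mm free length, parallel to the axle on the polisher's -y side, 122 mm off the barrel's centre line, to be pinched from above; its steel arm joins the end nearer the barrel. It circles the axle at 105 mm radius: at tilt t it leans t - 0.52 rad from straight up towards +x (so at level it leans to -x, to the robot).
- run_top (a point): centre of the top of the green run button, 32 mm dia, on the control box; spring-loaded, pressed straight down.
- run (a joint): travel of the run button (m): 0 = up, 0.006 = right down; takes 4 N.
- bung: bung: black rubber plug, 46 mm dia at the bottom, tapering out to 57 mm over 28 mm, under an orange flange 74 mm dia, 6 mm thick, with an orange round grip 24 mm dia, 28 mm tall on top (62 mm in all). Starts standing on the desk, plug down. Origin: centre of the plug's underside; z up through the grip.
- bung_seat (a point): centre of the underside of the bung's flange, 28 mm above the bung's origin; meets the barrel_mouth point when the bung is home.
- fob_1: brass key fob: a solid 32 mm dia, 18 mm tall disc foot with a 14 mm dia, 22 mm tall round-ended stem on top (40 mm in all), standing on its foot. Origin: centre of its underside; z points up the stem. Goes into the barrel. Two to four brass fobs are there; None at the start means it is absent.
- fob_2: brass key fob: a solid 32 mm dia, 18 mm tall disc foot with a 14 mm dia, 22 mm tall round-ended stem on top (40 mm in all), standing on its foot. Origin: centre of its underside; z points up the stem. Goes into the barrel. Two to four brass fobs are there; None at the start means it is absent.
- fob_3: brass key fob: a solid 32 mm dia, 18 mm tall disc foot with a 14 mm dia, 22 mm tall round-ended stem on top (40 mm in all), standing on its foot. Origin: centre of its underside; z points up the stem. Goes into the barrel. Two to four brass fobs are there; None at the start means it is absent.
- fob_4: brass key fob: a solid 32 mm dia, 18 mm tall disc foot with a 14 mm dia, 22 mm tall round-ended stem on top (40 mm in all), standing on its foot. Origin: centre of its underside; z points up the stem. Goes into the barrel. Two to four brass fobs are there; None at the start means it is absent.
- black_1: black plastic key fob: a solid 32 mm dia, 18 mm tall disc foot with a 14 mm dia, 22 mm tall round-ended stem on top (40 mm in all), standing on its foot. Origin: centre of its underside; z points up the stem. Not to be polished: leave it alone.
- black_2: black plastic key fob: a solid 32 mm dia, 18 mm tall disc foot with a 14 mm dia, 22 mm tall round-ended stem on top (40 mm in all), standing on its foot. Origin: centre of its underside; z points up the stem. Not to be polished: leave it alone.
- stamp: bystander: wooden rubber stamp 26 x 50 mm, 65 mm tall; origin under its centre.
- bell: bystander: brass desk bell 84 mm dia, 54 mm tall; origin under its centre.
- pen_pot: bystander: white pot with pens, 72 mm dia, 145 mm tall with pens; origin under its centre.
There are look-alikes about, which are no part of the job. Leave any pink, purple or white look-alike of the fob_2 alone.

How it is judged:
By the outcome, as a careful person would: the job done as asked, in the order asked, and still so for the second after the job is handed in, with the robot touching nothing.
Of fob_1, fob_2, fob_3, fob_4 only 2 to 4 are there at a start; the rules pass over those that are not, and their reading is None.
At some moment in a run one of fob_1, fob_2, fob_3, fob_4 may be knocked a few centimetres aside while the robot is not near it.
It also fails if it takes over 210 s, if anything falls off the work surface, if the arm or the gripper's body presses on something with over 40 N, if the wrist force passes 120 N, or if a joint passes its speed limit or range.

ROBOT

A 6-joint arm with a two-finger parallel gripper is mounted at the origin on the work surface. World frame = base frame: x ahead of the robot, y to its left, z up, the work surface at z = 0. Lengths are in mm, angles in rad, forces in N, time in s.
With the tool pointing down it reaches from about 400 to 925 mm from the base axis. Payload 12.5 kg.
Tool frame: the origin (TCP) lies between the finger pads; the fingertips stand env.tip_extent ahead of it and the grasp point (between the pads) lies 11 mm behind it (env.tip_extent is the distance from the TCP to the fingertips, in mm); z points along the fingers, y is the line along which they close (so a half turn about z gives the same grasp; the last joint's range is limited). The gripper opens to 95 mm and grips with 3 to 60 N. Pads are 20 mm wide; open, the fingers measure 119 mm over their backs; the gripper's body (75 mm by 180 mm) begins 59 mm behind the grasp point.
Start: joints at [-1.446, 0.491, 1.559, -0, 1.092, -0.106], TCP at [142.995, -608.439, 222.661] pointing down, gripper open.
Joint ranges: [-3.1, 3.1], [-0.84, 2.19], [0.05, 2.79], [-1.13, 4.28], [0.06, 2.93], [-2.69, 2.69]. Speed limits (rad/s): [2.22, 2.22, 2.79, 3.14, 3.14, 3.14].

INTERFACE

Orientations are given as [roll, pitch, yaw] about the fixed x, y, z axes, in that order (R = Rz(yaw) Ry(pitch) Rx(roll)).
In Python, from cell import env gives the robot as it stands.
- The arm moves only by the tool carry_out, never from a script. Its argument "motion" is a list of rows, each a list of 5 numbers: the shift along the tool's x, y, z in mm, then the turn about the tool's z in degrees, then the closure, from 0 (fully open) to 1 (shut). A call has 1 to 12 rows; each row shifts and turns the commanded pose from where the row before left it, along the tool's axes as they then stand; what a row does not reach is not made up. A row lasts 1/10 s, in which the tool goes at most 50 mm and 8.59 degrees, less where a joint would pass 70% of its speed; a pose out of reach is approached as far as the arm can. A call with a gripper value outside its range is refused whole. The fingers move at their own pace and stop on an object; the grip force is fixed at half the most. Time passes only in rows, so rows that do not move let the fingers close. It gives the time, the measured TCP pose, the force, the opening and the grip force at its end, in the units of the state.
- env.state(): the state, without advancing time (a new reading comes with each control period).
- env.read_camera(name): name is "scene" or "top"; returns a dict with "color" (420x560x3 uint8, red, green, blue), "K" (3x3 intrinsics, pixels), "R" (3x3) and "t" (3): a world point X has camera coordinates R X + t. Camera axes: x right, y down, z forward; pixel columns grow to the right and rows downward; lengths in mm; the calibration is good to about 2 mm. A picture is of the moment at which its call begins. There is no depth.
- env.job_done(): hands the job in; it is judged then, once.
The state is a dict: "t": time; "joints": joint angles; "qvel": joint speeds; "tau": joint torques, N m; "eef_pos": TCP position; "tcp_rot": TCP orientation; "ft_force": force on the tool from outside, world axes, zero at the start; "moment": the same for the moment, N m; "opening": opening from 0.0 (shut) to 1.0 (fully open); "grip_force": force on a finger pad.
Only numpy, scipy, OpenCV 4.12 (cv2) and the standard library are available. Lean on these libraries where they do the work, as an engineer would, in place of code of your own. Each camera call takes 0.05 s, during which the arm holds its last target. There are 200 camera calls.

## Working session

There is one attempt and no reset: what is moved stays moved. The work goes in short steps, Python scripts to look and compute and a tool call to move; the robot and the scene stay as the last step left them, time stands still between calls to the robot, and variables do not carry over. Pictures are saved under pics/ and viewed, at most 14 in all, crops included, and the job is handed in when it is done.

Besides the shell and the picture viewer there is one more tool, called as name(argument=value, ...), one argument or row to a line, values as JSON. carry_out: Moves the arm, as the interface text tells. Its arguments: {"type":"object","properties":{"motion":{"type":"array"}},"required":["motion"]}

```bash
ls; mkdir -p pics
python3 - <<'E'
from cell import env
import cv2,numpy as np
print(env.state(), env.tip_extent)
for n in("scene","top"):
    c=env.read_camera(n); cv2.imwrite(f"pics/{n}0.png",c["color"][:,:,::-1]); print(n,c["K"],c["R"],c["t"])
E
```

```text
pics
{'t': 0.0, 'joints': array([-1.44560723e+00,  4.91552987e-01,  1.55944875e+00, -2.46461302e-05,
        1.09170739e+00, -1.05588802e-01]), 'qvel': array([-0.00015535,  0.00074829, -0.00046631,  0.00046696, -0.00134503,
       -0.00188469]), 'tau': array([-3.87632845e-04, -6.12645864e+01, -2.58184004e+01,  6.91613881e-02,
        4.81963798e-02, -9.89821251e-05]), 'eef_pos': array([ 142.95275307, -608.18800506,  222.06607102]), 'tcp_rot': array([-3.14048010e+00, -9.59310829e-05,  2.30789221e-01]), 'ft_force': array([0.09367557, 0.0273019 , 0.50337292]), 'moment': array([-0.00329644,  0.01157408,  0.00869409]), 'grip_force': 0.0, 'opening': 0.9969502177744337} 8.0
scene [[492.17219951   0.         274.41500347]
 [  0.         492.17219951 212.62510595]
 [  0.           0.           1.        ]] [[ 0.70826132  0.70590806  0.00772777]
 [ 0.56163063 -0.55680321 -0.61199772]
 [-0.42771128  0.43779446 -0.79082177]] [-423.26928033 -164.28868183 1484.91557259]
top [[527.89858624   0.         283.44809184]
 [  0.         527.89858624 213.35584886]
 [  0.           0.           1.        ]] [[ 0.02602693 -0.99954034  0.01554722]
 [-0.99867808 -0.02668778 -0.04393022]
 [ 0.04432495 -0.0143833  -0.99891362]] [  24.58710058  549.88842061 1751.8347403 ]
```

View pics/scene0.png

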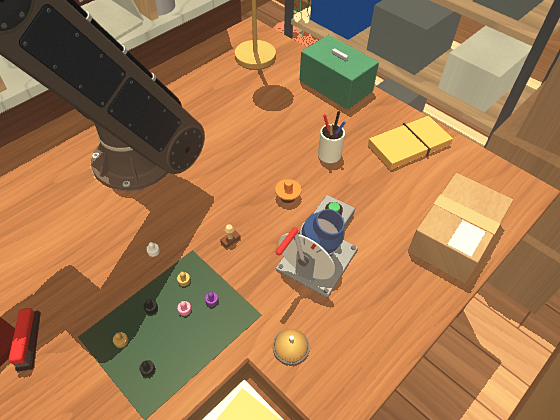

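View pics/top0.png

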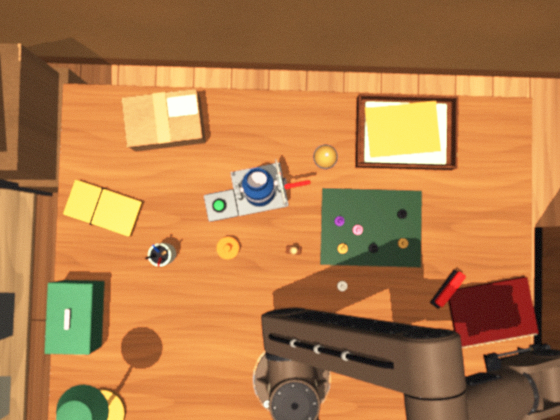

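The scene view shows two brass fobs at (183,279) and (120,340), and the top view shows them at (343,248) and (403,243). The bung is at scene (288,190). The barrel with its red grip is at scene (320,230) and (287,240). I'll zoom in on these.

Run:
```python
import cv2,numpy as np
s=cv2.imread("pics/scene0.png");t=cv2.imread("pics/top0.png")
a=cv2.resize(s[165:315,220:370],(400,400),interpolation=2);b=cv2.resize(t[150:270,195:315],(400,400),interpolation=2)
cv2.imwrite("pics/z0.png",np.hstack([a,b]))
for n,im in(("scene",s),("top",t)):
    h=cv2.cvtColor(im,cv2.COLOR_BGR2HSV)
    for k,lo,hi in(("brass/orange",(10,130,120),(28,255,255)),("green",(50,120,90),(80,255,255)),("red",(0,180,120),(5,255,255)),("blue",(100,120,40),(125,255,255)),("black",(0,0,0),(180,255,45))):
        m=cv2.inRange(h,lo,hi)
        N,l,st,c=cv2.connectedComponentsWithStats(m)
        print(n,k,[(c[i].round(1).tolist(),int(st[i,4])) for i in range(1,N) if 15<st[i,4]<1500][:25])
```

```text
scene brass/orange [([150.5, 15.0], 41), ([466.3, 28.6], 452), ([546.6, 57.2], 661), ([554.5, 65.5], 19), ([381.2, 75.3], 37), ([542.4, 84.2], 27), ([3.2, 88.1], 16), ([533.7, 96.0], 27), ([457.7, 117.6], 282), ([541.7, 134.4], 53), ([473.7, 224.3], 43), ([476.4, 248.2], 19), ([457.8, 251.8], 63), ([183.0, 278.4], 127), ([119.7, 339.4], 168), ([267.5, 398.9], 293)]
scene green [([334.0, 206.1], 74)]
scene red [([326.2, 122.0], 39), ([286.4, 240.9], 187), ([20.0, 336.8], 780)]
scene blue [([340.1, 127.0], 29), ([341.8, 224.9], 17)]
scene black [([12.8, 11.8], 687), ([77.3, 7.3], 104), ([106.6, 34.5], 160), ([138.9, 64.4], 124), ([8.5, 59.4], 16), ([166.5, 90.1], 97), ([336.4, 117.8], 19), ([149.9, 307.8], 95), ([146.3, 367.7], 21)]
top brass/orange [([140.6, 113.9], 107), ([173.9, 119.3], 31), ([371.0, 163.6], 25), ([406.1, 164.7], 38), ([402.6, 242.7], 81), ([342.1, 248.1], 94), ([490.2, 352.6], 1220)]
top green [([218.5, 204.8], 88)]
top red [([295.9, 184.1], 103), ([450.3, 288.7], 388)]
top blue [([258.1, 186.7], 435), ([261.7, 202.5], 38), ([156.2, 249.2], 19)]
top black [([9.3, 184.9], 108), ([36.4, 191.3], 38), ([401.7, 213.5], 47), ([373.5, 248.6], 53), ([153.1, 255.2], 20), ([441.8, 288.4], 84), ([278.8, 338.7], 91), ([304.2, 344.9], 84), ([330.1, 351.3], 111), ([370.3, 360.8], 276), ([549.5, 404.8], 48)]
```

View pics/z0.png

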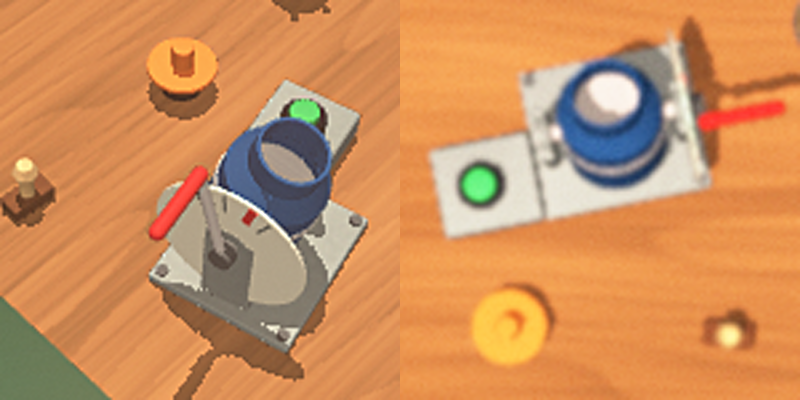

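Zoomed in, the barrel is tipped towards +x and the crank grip is nearly at the top. The button, the bung and its grip are all clearly visible. Next I'll triangulate the points.

```bash
cat > h.py <<'E'
import cv2,numpy as np
from cell import env
def look():
    return {n:env.read_camera(n) for n in("scene","top")}
def hsv(c): return cv2.cvtColor(c["color"],cv2.COLOR_RGB2HSV)
def ray(c,p):
    R,t=c["R"],c["t"]; d=R.T@np.linalg.solve(c["K"],[p[0],p[1],1.]); return -R.T@t,d/np.linalg.norm(d)
def plane(c,p,z):
    o,d=ray(c,p); return o+d*(z-o[2])/d[2]
def tri(C,ps,pt):
    P=[C[n]["K"]@np.c_[C[n]["R"],C[n]["t"]] for n in("scene","top")]
    X=cv2.triangulatePoints(P[0],P[1],np.float64(ps),np.float64(pt)).ravel(); X=X[:3]/X[3]
    return X
def proj(c,X):
    v=c["K"]@(c["R"]@np.asarray(X,float)+c["t"]); return v[:2]/v[2]
def blob(c,lo,hi,near,r=25):
    m=cv2.inRange(hsv(c),lo,hi); k=np.zeros_like(m); cv2.circle(k,tuple(int(round(v)) for v in near),r,255,-1); m&=k
    N,l,st,ce=cv2.connectedComponentsWithStats(m); i=1+np.argmax(st[1:,4]); return l==i,ce[i],st[i,4]
def ends(mask):
    yx=np.argwhere(mask)[:,::-1].astype(float); m=yx.mean(0); u=np.linalg.svd(yx-m,full_matrices=False)[2][0]; s=(yx-m)@u
    return m+u*s.min(),m+u*s.max()
E
python3 - <<'E'
from h import *
C=look(); S,T=C["scene"],C["top"]
es=ends(blob(S,(0,180,120),(5,255,255),(287,240))[0]); et=ends(blob(T,(0,180,120),(5,255,255),(296,184))[0])
es=sorted(es,key=lambda p:p[0]); et=sorted(et,key=lambda p:-p[0])
g=[tri(C,a,b) for a,b in zip(es,et)]; print("grip",g, sum(g)/2, np.linalg.norm(g[0]-g[1]))
print("run",tri(C,blob(S,(50,120,90),(80,255,255),(334,206))[1],blob(T,(50,120,90),(80,255,255),(218,205))[1]))
O=((10,130,100),(28,255,255))
for n,a,b in(("f1",(183,278),(342,248)),("f2",(120,339),(403,243))):
    ps=blob(S,*O,a,14);pt=blob(T,*O,b,14); print(n,ps[1:],pt[1:],tri(C,ps[1],pt[1]),plane(T,pt[1],20))
cr=lambda p:(p[0]*.3+195,p[1]*.3+150)
print("plate",[plane(T,cr(p),12).round(1) for p in((520,75),(678,42),(710,185),(545,217))])
print("box",[plane(T,cr(p),30).round(1) for p in((430,152),(520,135),(545,215),(450,238))])
c2=lambda p:(p[0]*.375+220,p[1]*.375+165)
print("bung griptop",tri(C,c2((183,48)),cr((512,324))),"flange",tri(C,c2((182,66)),cr((511,327))),plane(T,cr((511,327)),34))
print("mouth",tri(C,c2((295,152)),cr((609,93))))
z=np.hstack([cv2.resize(S["color"][255:385,90:240],(460,400),interpolation=2),cv2.resize(T["color"][195:295,325:415],(340,400),interpolation=2)])
cv2.imwrite("pics/z1.png",z[:,:,::-1])
E
```

```text
grip [array([636.71888993, -32.9647405 , 203.98304039]), array([621.0956505 ,  40.55123024, 210.72158538])] [628.90727022   3.79324487 207.35231289] 75.45920455477942
run [569.49941153 252.38481534  52.8892576 ]
f1 (array([183.02255639, 278.47368421]), np.int32(133)) (array([342.20833333, 248.05208333]), np.int32(96)) [ 438.30887977 -159.99786394   13.36224845] [ 438.57708208 -158.95098767   20.        ]
f2 (array([119.98412698, 339.46560847]), np.int32(189)) (array([402.6741573 , 242.75280899]), np.int32(89)) [ 461.51608103 -361.61275439   12.79011383] [ 461.36358462 -360.18866851   20.        ]
plate [array([ 692.4, -184.2,   12. ]), array([ 730.4, -343.4,   12. ]), array([ 586.6, -378. ,   12. ]), array([ 549.9, -212.3,   12. ])]
box [array([610.7, -93.5,  30. ]), array([ 630.2, -182.9,   30. ]), array([ 551.1, -209.4,   30. ]), array([ 525.7, -115.4,   30. ])]
bung griptop [563.95597171 -82.27012287 493.91632729] flange [564.74662028 -84.42210859 482.57952132] [ 439.19410573 -177.27881986   34.        ]
mouth [ 709.2893903  -138.77317668  537.96138236]
```

View pics/z1.png

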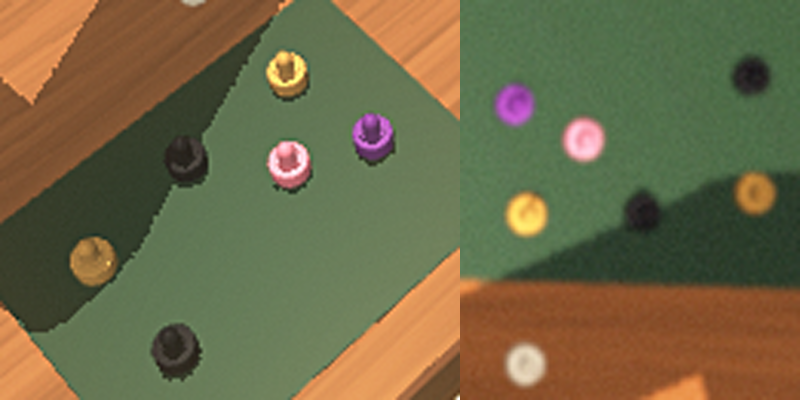

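The crop confirms two brass fobs; the pink, purple, white and black ones are left alone. I forgot the 400 px offset for the top view's half, so I'm redoing those points.

Run:
```python
from h import *
C=look(); S,T=C["scene"],C["top"]
cr=lambda p:((p[0]-400)*.3+195,p[1]*.3+150)
c2=lambda p:(p[0]*.375+220,p[1]*.375+165)
pl=[plane(T,cr(p),12)[:2] for p in((520,75),(678,42),(710,185),(545,217))]
print("plate",np.round(pl,1),np.mean(pl,0), [np.linalg.norm(pl[i]-pl[i-1]) for i in range(4)])
pls=[plane(S,c2(p),12)[:2] for p in((150,276),(290,348),(367,219))]
print("plate scene (-x-y),(+x-y),(+x+y)",np.round(pls,1),(pls[0]+pls[2])/2,np.linalg.norm(pls[0]-pls[1]))
print("bung griptop",tri(C,c2((183,48)),cr((512,322))),"flange",tri(C,c2((182,66)),cr((511,327))),plane(T,cr((511,327)),34),plane(S,c2((182,67)),34))
print("mouth",tri(C,c2((295,152)),cr((609,93))))
O=((8,150,150),(20,255,255))
for n in C:
  m,ce,a=blob(C[n],*O,(288,190) if n=="scene" else (228,248),18); print(n,ce,a)
print("grip ends in px",ends(blob(S,(0,180,120),(5,255,255),(287,240))[0]),ends(blob(T,(0,180,120),(5,255,255),(296,184))[0]))
```

```text
plate [[681.2 218.1]
 [719.   60.4]
 [575.7  24.6]
 [539.2 188.8]] [628.77383615 122.9964687 ] [np.float64(144.96464824138553), np.float64(162.16264869869755), np.float64(147.65701468483067), np.float64(168.2973835429655)]
plate scene (-x-y),(+x-y),(+x+y) [[579.9  24.2]
 [723.1  60.5]
 [683.5 220.1]] [631.68676775 122.1705057 ] 147.76610652222564
bung griptop [435.58122586 214.59633832  67.68903317] flange [430.32739322 219.08043161  31.2623776 ] [429.04814554 217.50364005  34.        ] [434.31082753 217.94142123  34.        ]
mouth [648.86068122 123.88181027 179.39419403]
scene [287.96388543 186.87671233] 803
top [228.36376605 248.0256776 ] 701
grip ends in px (array([296.08660352, 227.8049435 ]), array([276.79442008, 253.84770874])) (array([309.12803449, 181.70276454]), array([284.84104834, 186.12753518]))
```

Polisher centre is about (630.5, 122.6) with yaw about 0.24, and the barrel tilt is about 0.23. All the readings agree. Next I'll write a planner that prints rows, then go to the crank.

```bash
cat >> h.py <<'E'
PC=np.array([630.5,122.6]); PY=0.24
def pf(x,y):
    c,s=np.cos(PY),np.sin(PY); return PC+[c*x-s*y,s*x+c*y]
def grip(t,y=-124): # TCP xyz with grasp point on bar
    p=pf(105*np.sin(t-.52),y); return [*p,105+105*np.cos(t-.52)-11]
def plan(wps,start=None):
    """wps: (x,y,z,yaw,closure,rows); prints rounded rows, tool assumed pointing down"""
    s=env.state(); p,y=(s["eef_pos"].copy(),s["tcp_rot"][2]) if start is None else start
    rows=[]
    for x,yy,z,yaw,c,n in wps:
        g=np.array([x,yy,z]); yaw=y if yaw is None else yaw
        p0,y0=p.copy(),y
        for i in range(1,n+1):
            d=p0+(g-p0)*i/n-p; a=(y0+(yaw-y0)*i/n)-y
            tx=np.array([np.cos(y),np.sin(y),0]); ty=np.array([np.sin(y),-np.cos(y),0])
            r=[round(d@tx,1),round(d@ty,1),round(-d[2],1),round(-np.degrees(a),1),c]; rows.append(r)
            p=p+tx*r[0]+ty*r[1]-np.array([0,0,r[2]]); y=y-np.radians(r[3])
    print(len(rows),rows); print("end",p.round(1),round(y,3)); return p,y
E
python3 - <<'E'
from h import *
g=grip(.23); print(g); yw=PY+np.pi/2
a=plan([(g[0],g[1],290,yw,0.3,18)])
plan([(*g,yw,.3,4),(*g,yw,1,3)],a)
E
```

```text
[np.float64(630.8107188769995), np.float64(-4.982926350362462), np.float64(194.6156069288332)]
18 [[np.float64(34.1), np.float64(-26.4), np.float64(-3.8), np.float64(-5.0), 0.3], [np.float64(36.2), np.float64(-23.4), np.float64(-3.7), np.float64(-5.1), 0.3], [np.float64(38.1), np.float64(-20.1), np.float64(-3.8), np.float64(-5.0), 0.3], [np.float64(39.8), np.float64(-16.6), np.float64(-3.7), np.float64(-5.0), 0.3], [np.float64(41.1), np.float64(-13.1), np.float64(-3.8), np.float64(-5.0), 0.3], [np.float64(42.0), np.float64(-9.5), np.float64(-3.7), np.float64(-5.1), 0.3], [np.float64(42.7), np.float64(-5.7), np.float64(-3.8), np.float64(-5.0), 0.3], [np.float64(43.1), np.float64(-2.0), np.float64(-3.7), np.float64(-5.0), 0.3], [np.float64(43.1), np.float64(1.8), np.float64(-3.8), np.float64(-5.1), 0.3], [np.float64(42.7), np.float64(5.6), np.float64(-3.7), np.float64(-5.0), 0.3], [np.float64(42.1), np.float64(9.3), np.float64(-3.8), np.float64(-5.0), 0.3], [np.float64(41.1), np.float64(13.0), np.float64(-3.7), np.float64(-5.1), 0.3], [np.float64(39.8), np.float64(16.5), np.float64(-3.
[... 320 characters left out ...]
np.float64(-5.0), 0.3], [np.float64(29.0), np.float64(31.9), np.float64(-3.7), np.float64(-5.0), 0.3]]
end [630.8  -5.  290. ] 1.81
7 [[np.float64(0.0), np.float64(-0.0), np.float64(23.8), np.float64(-0.0), 0.3], [np.float64(0.0), np.float64(-0.0), np.float64(23.9), np.float64(-0.0), 0.3], [np.float64(0.0), np.float64(-0.0), np.float64(23.8), np.float64(-0.0), 0.3], [np.float64(0.0), np.float64(-0.0), np.float64(23.8), np.float64(-0.0), 0.3], [np.float64(0.0), np.float64(-0.0), np.float64(0.0), np.float64(-0.0), 1], [np.float64(0.0), np.float64(-0.0), np.float64(0.0), np.float64(-0.0), 1], [np.float64(0.0), np.float64(-0.0), np.float64(0.0), np.float64(-0.0), 1]]
end [630.8  -5.  194.7] 1.81
```

carry_out(
  motion=[
    [0,0,-6,-8.2,0.3],
    [0,0,-6,-8.2,0.3],
    [0,0,-6,-8.2,0.3],
    [0,0,-6,-8.2,0.3],
    [0,0,-6,-8.2,0.3],
    [0,0,-6,-8.2,0.3],
    [0,0,-6,-8.2,0.3],
    [0,0,-6,-8.2,0.3],
    [0,0,-6,-8.2,0.3],
    [0,0,-6,-8.2,0.3],
    [0,0,-2,-8.4,0.3],
    [0,0,0,0,0.3],
  ],
)

```text
t: 1.5
eef_pos: [143.0, -608.5, 284.9]
tcp_rot: [-3.142, 0.001, 1.811]
ft_force: [-0.4, 0.1, -0.7]
opening: 0.698
grip_force: 0.0
```

```bash
cat >> h.py <<'E'
def delta(*wps):
    """total tool-frame shift (mm) and turn (deg) between successive (x,y,z,yaw) from the present pose"""
    s=env.state(); p,y=s["eef_pos"],s["tcp_rot"][2]; print("now",p.round(1),round(y,3),s["tcp_rot"][:2].round(3),"F",s["ft_force"].round(1),"op",round(s["opening"],3),"gf",round(s["grip_force"],1),"t",round(s["t"],1),"q",s["joints"].round(2))
    for x,yy,z,yaw in wps:
        yaw=y if yaw is None else yaw; d=np.array([x,yy,z])-p
        print("->",[round(float(d@[np.cos(y),np.sin(y),0]),1),round(float(d@[np.sin(y),-np.cos(y),0]),1),round(float(-d[2]),1)],"turn",round(float(-np.degrees(yaw-y)),1))
        p,y=np.array([x,yy,z]),yaw
E
python3 - <<'E'
from h import *
g=grip(.23); delta((*g[:2],285,None),(*g,1.81))
E
```

```text
now [ 143.  -608.5  284.9] 1.811 [-3.142e+00  1.000e-03] F [-0.4  0.1 -0.7] op 0.698 gf 0.0 t 1.5 q [-1.45  0.44  1.48 -0.    1.23 -1.69]
-> [470.2, 617.3, -0.1] turn -0.0
-> [0.0, 0.0, 90.4] turn 0.0
```

carry_out(
  motion=[
    [26,34.3,0,0,0.3],
    [26,34.3,0,0,0.3],
    [26,34.3,0,0,0.3],
    [26,34.3,0,0,0.3],
    [26,34.3,0,0,0.3],
    [26,34.3,0,0,0.3],
    [26,34.3,0,0,0.3],
    [26,34.3,0,0,0.3],
    [26,34.3,0,0,0.3],
    [26,34.3,0,0,0.3],
    [26,34.3,0,0,0.3],
    [26,34.3,0,0,0.3],
  ],
)

```text
t: 2.7
eef_pos: [470.4, -206.7, 284.6]
tcp_rot: [3.142, 0.0, 1.803]
ft_force: [1.1, -0.5, 0.2]
opening: 0.702
grip_force: 0.0
```

carry_out(
  motion=[
    [26,34.3,0,0,0.3],
    [26,34.3,0,0,0.3],
    [26,34.3,0,0,0.3],
    [26,34.3,0,0,0.3],
    [26,34.3,0,0,0.3],
    [28,34.3,0,0,0.3],
    [0,0,0,0,0.3],
    [0,0,0,0,0.3],
  ],
)

```text
t: 3.5
eef_pos: [632.3, -5.5, 283.8]
tcp_rot: [-3.14, -0.0, 1.807]
ft_force: [-0.1, 0.1, 0.1]
opening: 0.699
grip_force: 0.0
```

Run:
```python
from h import *
g=grip(.23); delta((*g,1.81))
C=look(); S,T=C["scene"],C["top"]
z=np.hstack([cv2.resize(S["color"][165:315,220:370],(400,400),interpolation=2),cv2.resize(T["color"][150:270,195:315],(400,400),interpolation=2)])
cv2.imwrite("pics/z2.png",z[:,:,::-1])
```

```text
now [632.3  -5.5 283.8] 1.807 [-3.14 -0.  ] F [-0.1  0.1  0.1] op 0.699 gf 0.0 t 3.5 q [-0.11  0.45  1.46 -0.    1.23 -0.35]
-> [0.8, -1.3, 89.2] turn -0.2
```

View pics/z2.png

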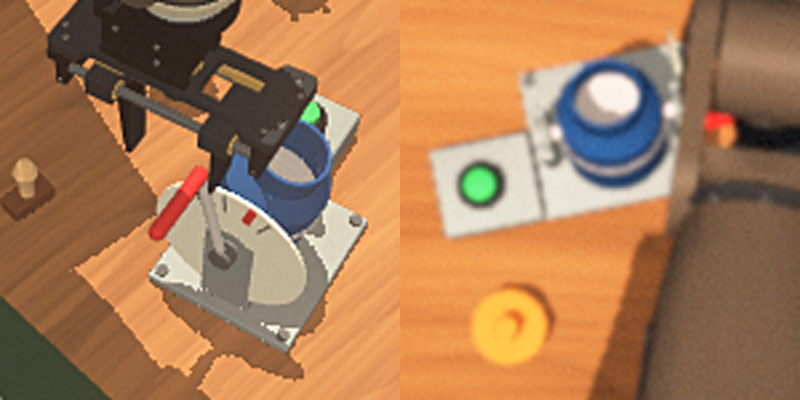

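The picture shows the open fingers on either side of the red grip (crop around (185,200)), with the barrel still tipped. I'll go down, pinch and pull to level.

carry_out(
  motion=[
    [0,0,25,0,0.3],
    [0,0,25,0,0.3],
    [0,-1,22,0,0.3],
    [0,0,17,0,0.3],
    [0,0,0,0,0.3],
    [0,0,0,0,1],
    [0,0,0,0,1],
    [0,0,0,0,1],
    [0,0,0,0,1],
    [0,0,0,0,1],
    [0,0,0,0,1],
    [0,0,0,0,1],
  ],
)

```text
t: 4.8
eef_pos: [631.4, -6.4, 195.7]
tcp_rot: [3.142, 0.0, 1.809]
ft_force: [0.1, -1.0, 0.1]
opening: 0.169
grip_force: 0.0
```

Run:
```python
from h import *
delta((*grip(.23),1.81),(*grip(0),1.81))
```

```text
now [631.4  -6.4 195.7] 1.809 [3.142 0.   ] F [ 0.1 -1.   0.1] op 0.169 gf 0.0 t 4.8 q [-0.11  0.53  1.57 -0.    1.04 -0.35]
-> [1.5, -0.2, 1.1] turn -0.1
-> [-0.0, -22.1, 9.5] turn -0.0
```

carry_out(
  motion=[
    [0,0,0,0,1],
    [0,0,0,0,1],
    [0,-4,1.5,0,1],
    [0,-4,1.6,0,1],
    [0,-4,1.7,0,1],
    [0,-4,1.8,0,1],
    [0,-4,1.9,0,1],
    [0,-3,1.5,0,1],
    [0,0,0,0,1],
    [0,0,0,0,1],
  ],
)

```text
t: 5.8
eef_pos: [609.8, -11.5, 186.3]
tcp_rot: [3.139, 0.0, 1.808]
ft_force: [3.2, 5.0, 5.6]
opening: 0.142
grip_force: 30.0
```

carry_out(
  motion=[
    [0,-1,0.5,0,1],
    [0,-1,0.5,0,1],
    [0,0,0,0,1],
  ],
)

```text
t: 6.1
eef_pos: [608.0, -11.9, 185.3]
tcp_rot: [3.138, 0.0, 1.808]
ft_force: [3.8, 4.4, 4.9]
opening: 0.139
grip_force: 30.0
```

Run:
```python
from h import *
delta((*grip(0),1.81))
```

```text
now [608.  -11.9 185.3] 1.808 [3.138 0.   ] F [3.8 4.4 4.9] op 0.139 gf 30.0 t 6.1 q [-0.13  0.5   1.65  0.    0.99 -0.37]
-> [1.3, 1.6, 0.2] turn -0.1
```

carry_out(
  motion=[
    [0,-1,0.6,0,1],
    [0,-1,0.6,0,1],
    [0,-1,0.6,0,1],
    [0,0,0,0,1],
  ],
)

```text
t: 6.5
eef_pos: [606.5, -12.3, 184.3]
tcp_rot: [3.135, 0.001, 1.808]
ft_force: [9.6, 8.1, 6.7]
opening: 0.141
grip_force: 30.0
```

carry_out(
  motion=[
    [0,0.8,0,0,1],
    [0,0,0,0,0.3],
    [0,0,0,0,0.3],
    [0,0,0,0,0.3],
    [0,0,0,0,0.3],
    [0,0,-25,0,0.3],
    [0,0,-40,0,0.3],
    [0,0,-40,0,0.3],
    [-30,-40,0,0,0.3],
    [-30,-40,0,0,0.3],
    [-30,-40,0,0,0.3],
    [-30,-40,0,0,0.3],
  ],
)

```text
t: 7.7
eef_pos: [476.1, -168.2, 287.8]
tcp_rot: [-3.141, 0.0, 1.809]
ft_force: [0.6, -1.1, -0.2]
opening: 0.699
grip_force: 0.0
```

Run:
```python
from h import *
delta((441,-160,150,None))
C=look(); S,T=C["scene"],C["top"]
z=np.hstack([cv2.resize(S["color"][165:315,220:370],(400,400),interpolation=2),cv2.resize(T["color"][150:270,195:315],(400,400),interpolation=2)])
cv2.imwrite("pics/z3.png",z[:,:,::-1])
O=((10,130,100),(28,255,255))
for n,a,b in(("f1",(183,278),(342,248)),("f2",(120,339),(403,243))):
    try: ps=blob(S,*O,a,18);pt=blob(T,*O,b,18); print(n,ps[1:],pt[1:],tri(C,ps[1],pt[1]).round(1))
    except Exception as e: print(n,e)
```

```text
now [ 476.1 -168.2  287.8] 1.809 [-3.141  0.   ] F [ 0.6 -1.1 -0.2] op 0.699 gf 0.0 t 7.7 q [-0.47  0.25  1.76 -0.    1.13 -0.71]
-> [16.3, -32.1, 137.8] turn -0.0
f1 (array([183.16216216, 278.63513514]), np.int32(148)) (array([339.75675676, 247.        ]), np.int32(37)) [ 439.3 -155.5    8.8]
f2 (array([119.57142857, 339.47619048]), np.int32(168)) (array([421., 243.]), np.int32(1)) [ 477.  -386.4   78.1]
```

View pics/z3.png

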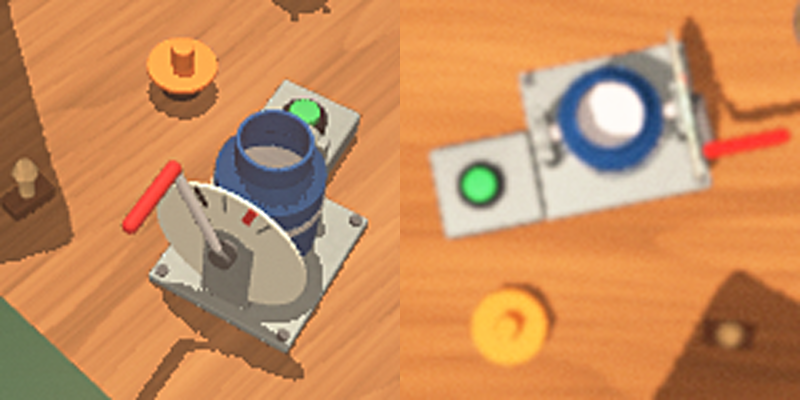

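The picture shows the barrel level with its mouth up: rim centre at crop (275,140) in the scene half and (611,108) in the top half. Now the first fob.

Run:
```python
from h import *
C=look(); cr=lambda p:((p[0]-400)*.3+195,p[1]*.3+150); c2=lambda p:(p[0]*.375+220,p[1]*.375+165)
print(tri(C,c2((275.5,140)),cr((611,108))), plane(C["top"],cr((611,108)),180),plane(C["scene"],c2((275.5,140)),180))
delta((438.5,-159.5,90,None),(438.5,-159.5,30,None))
```

```text
[632.93099871 119.98804851 185.0898697 ] [633.34225607 120.06836671 180.        ] [630.79617679 123.32149632 180.        ]
now [ 477.2 -168.   288. ] 1.806 [3.141 0.   ] F [-0.9 -0.   0.7] op 0.7 gf 0.0 t 7.9 q [-0.47  0.25  1.75 -0.    1.13 -0.7 ]
-> [17.3, -35.7, 198.0] turn -0.0
-> [0.0, 0.0, 60.0] turn -0.0
```

carry_out(
  motion=[
    [4,-9,49,0,0.5],
    [4,-9,49,0,0.5],
    [5,-9,50,0,0.5],
    [4,-9,50,0,0.5],
    [0,0,0,0,0.5],
    [0,0,0,0,0.5],
  ],
)

```text
t: 8.5
eef_pos: [440.1, -158.8, 92.3]
tcp_rot: [-3.141, -0.001, 1.81]
ft_force: [-0.1, -0.3, 0.2]
opening: 0.499
grip_force: 0.0
```

Run:
```python
from h import *
C=look(); S=C["scene"]; delta((438.5,-159.5,30,None))
cv2.imwrite("pics/z4.png",cv2.resize(S["color"][220:320,120:250],(650,500),interpolation=2)[:,:,::-1])
```

```text
now [ 440.9 -159.5   93.8] 1.809 [3.139e+00 2.000e-03] F [-0.2  0.3  0.5] op 0.5 gf 0.0 t 8.6 q [-0.49  0.47  2.07 -0.    0.6  -0.73]
-> [0.6, -2.3, 63.8] turn -0.0
```

View pics/z4.png

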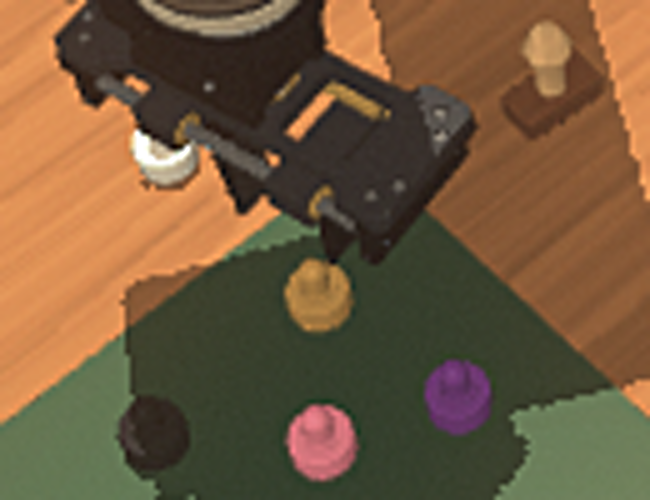

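The fingers are above the brass fob, which sits at crop (318,295). Nothing is near it, so I'll descend and grip the stem.

carry_out(
  motion=[
    [0.5,-2,30,0,0.5],
    [0,0,20,0,0.5],
    [0,0,13,0,0.5],
    [0,0,0,0,0.5],
    [0,0,0,0,1],
    [0,0,0,0,1],
    [0,0,0,0,1],
    [0,0,0,0,1],
    [0,0,0,0,1],
    [0,0,0,0,1],
    [0,0,0,0,1],
    [0,0,0,0,1],
  ],
)

```text
t: 9.8
eef_pos: [437.2, -159.3, 29.1]
tcp_rot: [3.141, 0.0, 1.809]
ft_force: [-0.4, 1.2, 6.6]
opening: 0.141
grip_force: 30.0
```

carry_out(
  motion=[
    [0,0,0,0,1],
    [0,0,0,0,1],
    [0,0,0,0,1],
    [0,0,-20,0,1],
    [0,0,-40,0,1],
    [0,0,-50,0,1],
    [0,0,-50,0,1],
    [0,0,-50,0,1],
    [0,0,-10,0,1],
    [0,0,0,0,1],
  ],
)

```text
t: 10.8
eef_pos: [437.2, -159.3, 249.8]
tcp_rot: [3.139, 0.002, 1.809]
ft_force: [-1.9, 1.3, -3.5]
opening: 0.141
grip_force: 30.0
```

Run:
```python
from h import *
delta((631.5,122.2,250,None),(631.5,122.2,180,None))
```

```text
now [ 437.2 -159.3  249.8] 1.809 [3.139e+00 2.000e-03] F [-1.9  1.3 -3.5] op 0.141 gf 30.0 t 10.8 q [-0.49  0.23  1.9  -0.    1.01 -0.73]
-> [227.8, 255.1, -0.2] turn -0.0
-> [0.0, 0.0, 70.0] turn -0.0
```

carry_out(
  motion=[
    [28,31,0,0,1],
    [28,32,0,0,1],
    [28,32,0,0,1],
    [29,32,0,0,1],
    [29,32,0,0,1],
    [29,32,0,0,1],
    [28,32,0,0,1],
    [28.5,32,0,0,1],
    [0,0,0,0,1],
    [0,0,0,0,1],
  ],
)

```text
t: 11.8
eef_pos: [630.6, 122.5, 245.3]
tcp_rot: [-3.137, -0.0, 1.81]
ft_force: [-0.2, -0.7, -0.9]
opening: 0.136
grip_force: 30.0
```

Run:
```python
from h import *
delta((631.5,122.2,165,None))
C=look(); S,T=C["scene"],C["top"]
cv2.imwrite("pics/z5.png",cv2.resize(S["color"][135:285,230:390],(640,600),interpolation=2)[:,:,::-1])
for n,a,b in(("f2",(120,339),(403,243)),):
    O=((10,130,100),(28,255,255)); ps=blob(S,*O,a,25);pt=blob(T,*O,b,20); print(n,ps[1:],pt[1:],tri(C,ps[1],pt[1]).round(1))
```

```text
now [630.6 122.5 245.3] 1.81 [-3.137 -0.   ] F [-0.2 -0.7 -0.9] op 0.136 gf 30.0 t 11.8 q [ 0.09  0.5   1.48 -0.    1.17 -0.15]
-> [-0.5, 0.8, 80.3] turn -0.0
f2 (array([119.73026316, 339.53947368]), np.int32(152)) (array([402.71428571, 242.86734694]), np.int32(98)) [ 461.1 -362.    12.3]
```

View pics/z5.png

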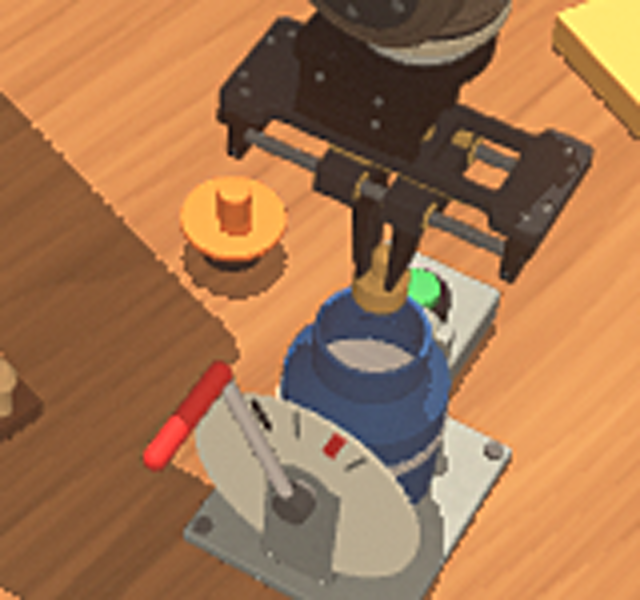

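The fob is held over the mouth at crop (380,295), well aligned. I'll lower it and release.

carry_out(
  motion=[
    [0,0.5,25,0,1],
    [0,0,25,0,1],
    [0,0,20,0,1],
    [0,0,15,0,1],
    [0,0,0,0,1],
    [0,0,0,0,0.75],
    [0,0,0,0,0.75],
    [0,0,0,0,0.75],
    [0,0,-20,0,0.75],
    [0,0,-40,0,0.75],
    [0,0,-50,0,0.75],
    [0,0,0,0,0.5],
  ],
)

```text
t: 13.1
eef_pos: [633.7, 122.3, 281.4]
tcp_rot: [3.13, 0.002, 1.809]
ft_force: [0.9, -0.3, -0.3]
opening: 0.287
grip_force: 0.0
```

Run:
```python
from h import *
delta((461.3,-361,250,None),(461.3,-361,90,None))
```

```text
now [633.7 122.3 281.4] 1.809 [3.13e+00 2.00e-03] F [ 0.9 -0.3 -0.3] op 0.287 gf 0.0 t 13.1 q [ 0.09  0.47  1.44 -0.    1.23 -0.15]
-> [-429.1, -281.4, 31.4] turn -0.0
-> [0.0, 0.0, 160.0] turn -0.0
```

carry_out(
  motion=[
    [-35.8,-23.4,0,0,0.5],
    [-35.8,-23.4,0,0,0.5],
    [-35.8,-23.4,0,0,0.5],
    [-35.8,-23.4,0,0,0.5],
    [-35.8,-23.4,0,0,0.5],
    [-35.8,-23.4,0,0,0.5],
    [-35.8,-23.4,0,0,0.5],
    [-35.8,-23.4,0,0,0.5],
    [-35.8,-23.4,0,0,0.5],
    [-35.8,-23.4,0,0,0.5],
    [-35.8,-23.4,0,0,0.5],
    [-35.4,-23.4,0,0,0.5],
  ],
)

```text
t: 14.3
eef_pos: [459.1, -362.8, 274.3]
tcp_rot: [3.141, 0.001, 1.809]
ft_force: [0.7, 0.1, -0.4]
opening: 0.498
grip_force: 0.0
```

carry_out(
  motion=[
    [0,0,45,0,0.5],
    [0,0,45,0,0.5],
    [0,0,45,0,0.5],
    [0,0,45,0,0.5],
    [0,0,10,0,0.5],
    [0,0,0,0,0.5],
    [0,0,0,0,0.5],
  ],
)

```text
t: 15.0
eef_pos: [460.7, -361.9, 85.7]
tcp_rot: [3.14, 0.002, 1.809]
ft_force: [0.0, -0.1, 0.6]
opening: 0.501
grip_force: 0.0
```

Run:
```python
from h import *
C=look(); S,T=C["scene"],C["top"]; delta((461.3,-361,30,None))
cv2.imwrite("pics/z6.png",np.hstack([cv2.resize(S["color"][285:385,70:200],(500,400),interpolation=2),cv2.resize(S["color"][185:275,260:370],(300,245),interpolation=2)[list(range(245))+[0]*155]])[:,:,::-1])
O=((10,130,60),(28,255,255)); ps=blob(S,*O,(120,339),18); print(ps[1:],plane(S,ps[1],13))
```

```text
now [ 460.8 -361.9   86.1] 1.809 [3.14e+00 3.00e-03] F [-0.5 -0.5  0.6] op 0.499 gf 0.0 t 15.1 q [-0.78  0.6   1.79 -0.    0.75 -1.02]
-> [0.8, 0.7, 56.1] turn -0.0
(array([119.29213483, 342.51685393]), np.int32(89)) [ 466.92430255 -366.59530472   13.        ]
```

View pics/z6.png

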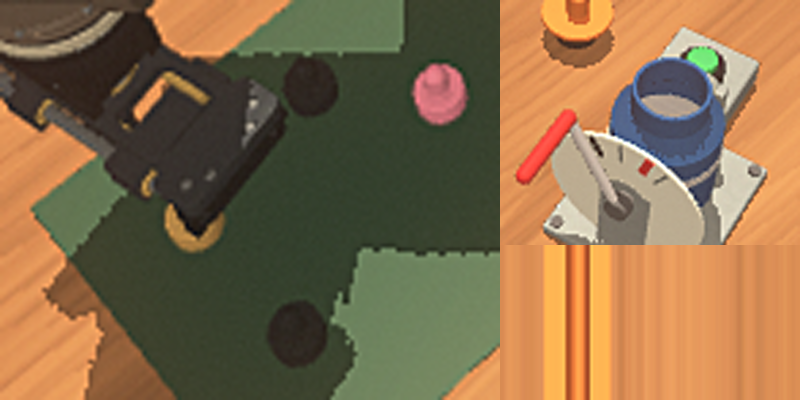

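The gripper is above fob 2, and only the edge of the foot shows at crop (195,230). No fob lies beside the polisher, so fob 1 went in. I'll grip fob 2.

carry_out(
  motion=[
    [0.5,0.5,30,0,0.5],
    [0,0,16,0,0.5],
    [0,0,10,0,0.5],
    [0,0,0,0,0.5],
    [0,0,0,0,1],
    [0,0,0,0,1],
    [0,0,0,0,1],
    [0,0,0,0,1],
    [0,0,0,0,1],
    [0,0,0,0,1],
    [0,0,0,0,1],
    [0,0,0,0,1],
  ],
)

```text
t: 16.3
eef_pos: [460.4, -360.7, 28.1]
tcp_rot: [3.141, 0.0, 1.809]
ft_force: [-0.8, -0.4, 4.7]
opening: 0.139
grip_force: 30.0
```

carry_out(
  motion=[
    [0,0,0,0,1],
    [0,0,0,0,1],
    [0,0,0,0,1],
    [0,0,-20,0,1],
    [0,0,-45,0,1],
    [0,0,-50,0,1],
    [0,0,-50,0,1],
    [0,0,-50,0,1],
    [0,0,-10,0,1],
    [0,0,0,0,1],
    [0,0,0,0,1],
  ],
)

```text
t: 17.4
eef_pos: [459.8, -360.1, 251.1]
tcp_rot: [-3.14, -0.002, 1.809]
ft_force: [-0.4, -0.7, -1.2]
opening: 0.137
grip_force: 30.0
```

Run:
```python
from h import *
delta((631.5,122.2,250,None),(631.5,122.2,165,None))
C=look(); S,T=C["scene"],C["top"]
cv2.imwrite("pics/z7.png",np.vstack([cv2.resize(S["color"][200:400,60:260],(400,300)),cv2.resize(T["color"][160:320,300:560],(400,300))])[:,:,::-1])
```

```text
now [ 459.8 -360.1  251.1] 1.809 [-3.14e+00 -2.00e-03] F [-0.4 -0.7 -1.2] op 0.137 gf 30.0 t 17.4 q [-0.78  0.41  1.62 -0.    1.11 -1.02]
-> [428.3, 280.5, 1.1] turn -0.0
-> [0.0, 0.0, 85.0] turn -0.0
```

View pics/z7.png

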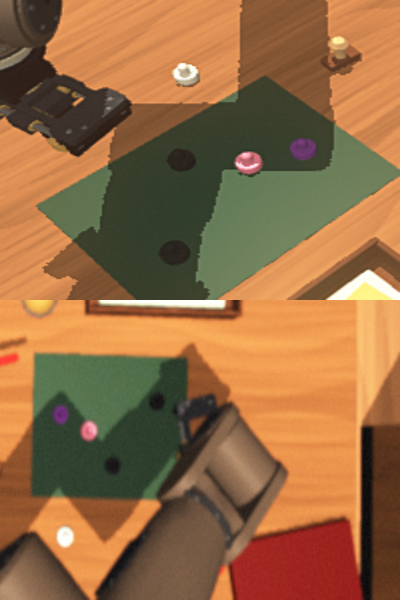

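No brass fobs remain on the mat, and the black, pink, purple and white ones are undisturbed. Carrying fob 2 to the mouth.

carry_out(
  motion=[
    [35.7,23.4,-2,0,1],
    [35.7,23.4,-2,0,1],
    [35.7,23.4,-2,0,1],
    [35.7,23.4,-2,0,1],
    [35.7,23.4,-2,0,1],
    [35.7,23.4,-2,0,1],
    [35.7,23.4,0,0,1],
    [35.7,23.4,0,0,1],
    [35.7,23.4,0,0,1],
    [35.7,23.4,0,0,1],
    [35.7,23.4,0,0,1],
    [35.6,23.1,0,0,1],
  ],
)

```text
t: 18.7
eef_pos: [632.1, 123.5, 262.8]
tcp_rot: [-3.139, -0.0, 1.809]
ft_force: [1.3, 0.1, -0.7]
opening: 0.141
grip_force: 30.0
```

carry_out(
  motion=[
    [0,0,0,0,1],
    [0,0,0,0,1],
  ],
)

```text
t: 18.9
eef_pos: [631.7, 122.5, 262.7]
tcp_rot: [-3.138, -0.0, 1.81]
ft_force: [1.2, -0.4, -0.9]
opening: 0.136
grip_force: 30.0
```

Run:
```python
from h import *
delta((631.5,122.2,165,None))
```

```text
now [631.7 122.5 262.7] 1.81 [-3.138 -0.   ] F [ 1.2 -0.4 -0.9] op 0.136 gf 30.0 t 18.9 q [ 0.09  0.48  1.46 -0.    1.2  -0.15]
-> [-0.2, -0.2, 97.7] turn -0.0
```

carry_out(
  motion=[
    [0,0,30,0,1],
    [0,0,30,0,1],
    [0,0,25,0,1],
    [0,0,12,0,1],
    [0,0,0,0,1],
    [0,0,0,0,0.75],
    [0,0,0,0,0.75],
    [0,0,0,0,0.75],
    [0,0,-20,0,0.75],
    [0,0,-40,0,0.75],
    [0,0,-40,0,0.75],
    [0,0,0,0,0.5],
  ],
)

```text
t: 20.1
eef_pos: [633.7, 122.0, 274.3]
tcp_rot: [3.132, 0.002, 1.809]
ft_force: [0.4, 0.1, 0.0]
opening: 0.295
grip_force: 0.0
```

Run:
```python
from h import *
C=look(); S,T=C["scene"],C["top"]
O=((8,150,120),(20,255,255))
ms,cs,_=blob(S,*O,(288,190),20); mt,ct,_=blob(T,*O,(228,248),20)
# flange silhouette ellipse -> centre at about z=33
for n,m in(("scene",ms),("top",mt)):
    yx=np.argwhere(m)[:,::-1].astype(np.float32); hull=cv2.convexHull(yx); e=cv2.fitEllipse(hull); print(n,e,[plane(C[n],e[0],z)[:2].round(1) for z in(31,34)])
g0=plane(T,ct,36); delta((g0[0],g0[1],260,None))
cv2.imwrite("pics/z8.png",np.hstack([cv2.resize(S["color"][165:215,263:313],(400,400),interpolation=0),cv2.resize(T["color"][223:273,203:253],(400,400),interpolation=0)])[:,:,::-1])
```

```text
scene ((288.0, 190.0), (39.94022750854492, 39.94022750854492), 0.0) [array([431.8, 219.7]), array([433.5, 217.8])]
top ((221.43838500976562, 246.93907165527344), (25.261486053466797, 40.7949104309082), 7.793998718261719) [array([432.2, 240.4]), array([432.3, 240.1])]
now [632.1 121.8 269.1] 1.809 [3.139e+00 1.000e-03] F [-0.2  0.1 -0.3] op 0.363 gf 0.0 t 20.2 q [ 0.09  0.48  1.45 -0.    1.21 -0.15]
-> [167.4, -165.3, 9.1] turn -0.0
```

View pics/z8.png

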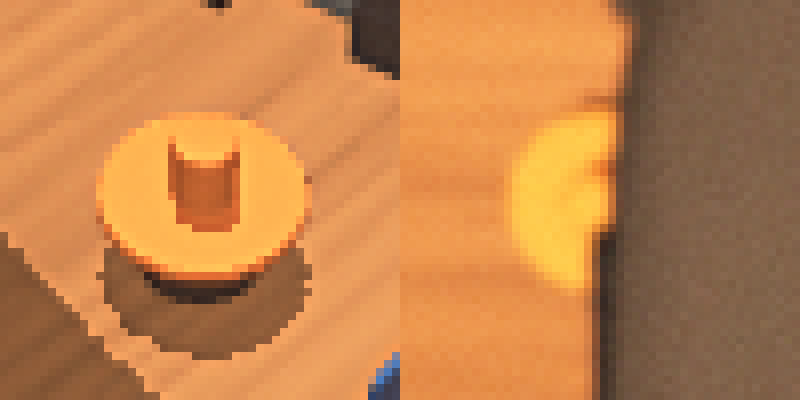

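The scene half of the crop shows the bung flange at crop centre (204,191). Combining both views puts the bung at about (432, 218). Moving to it.

Run:
```python
from h import *
delta((432,218,150,None),(432,218,46,None))
```

```text
now [632.1 121.8 269.1] 1.809 [3.139e+00 1.000e-03] F [-0.2  0.1 -0.3] op 0.363 gf 0.0 t 20.2 q [ 0.09  0.48  1.45 -0.    1.21 -0.15]
-> [140.7, -171.8, 119.1] turn -0.0
-> [0.0, 0.0, 104.0] turn -0.0
```

carry_out(
  motion=[
    [28,-34,0,0,0.4],
    [28,-34,0,0,0.4],
    [28,-34,0,0,0.4],
    [28,-35,0,0,0.4],
    [28.5,-35,0,0,0.4],
    [0,0,40,0,0.4],
    [0,0,40,0,0.4],
    [0,0,40,0,0.4],
    [0,0,0,0,0.4],
    [0,0,0,0,0.4],
  ],
)

```text
t: 21.2
eef_pos: [431.7, 217.7, 147.8]
tcp_rot: [-3.14, 0.0, 1.809]
ft_force: [0.2, -0.5, -0.4]
opening: 0.6
grip_force: 0.0
```

Run:
```python
from h import *
delta((432,218,46,None))
C=look(); S=C["scene"]
print(plane(S,(288.5,188.9),34))
```

```text
now [431.7 217.7 147.8] 1.809 [-3.14  0.  ] F [ 0.2 -0.5 -0.4] op 0.6 gf 0.0 t 21.2 q [ 0.33  0.4   1.98 -0.    0.77  0.09]
-> [0.2, 0.4, 101.8] turn -0.0
[431.69857717 221.65778204  34.        ]
```

carry_out(
  motion=[
    [1,0.5,40,0,0.4],
    [0,0,35,0,0.4],
    [0,0,17,0,0.4],
    [0,0,9,0,0.4],
    [0,0,0,0,0.4],
    [0,0,0,0,1],
    [0,0,0,0,1],
    [0,0,0,0,1],
    [0,0,0,0,1],
    [0,0,0,0,1],
    [0,0,0,0,1],
    [0,0,0,0,1],
  ],
)

```text
t: 22.5
eef_pos: [432.1, 218.8, 47.0]
tcp_rot: [3.141, 0.0, 1.809]
ft_force: [-1.2, -0.1, 5.8]
opening: 0.245
grip_force: 30.0
```

carry_out(
  motion=[
    [0,0,0,0,1],
    [0,0,0,0,1],
    [0,0,-20,0,1],
    [0,0,-30,0,1],
    [0,0,-40,0,1],
    [0,0,-40,0,1],
    [0,0,-40,0,1],
    [0,0,-40,0,1],
    [0,0,-20,0,1],
    [0,0,0,0,1],
    [0,0,0,0,1],
  ],
)

```text
t: 23.6
eef_pos: [431.7, 218.7, 276.1]
tcp_rot: [-3.141, 0.0, 1.809]
ft_force: [-0.5, 1.2, -1.7]
opening: 0.247
grip_force: 30.0
```

Run:
```python
from h import *
delta((631.5,122.2,270,None),(631.5,122.2,200,None))
```

```text
now [431.7 218.7 276.1] 1.809 [-3.141  0.   ] F [-0.5  1.2 -1.7] op 0.247 gf 30.0 t 23.6 q [ 0.33  0.23  1.82 -0.    1.09  0.09]
-> [-140.9, 171.5, 6.1] turn -0.0
-> [0.0, 0.0, 70.0] turn -0.0
```

carry_out(
  motion=[
    [-28,34,0,0,1],
    [-28,34,0,0,1],
    [-28,34,0,0,1],
    [-28,34.5,0,0,1],
    [-29,35,0,0,1],
    [0,0,15,0,1],
    [0,0,10,0,1],
    [0,0,0,0,1],
    [0,0,0,0,1],
  ],
)

```text
t: 24.5
eef_pos: [631.3, 122.7, 251.4]
tcp_rot: [-3.14, -0.0, 1.809]
ft_force: [0.0, -0.6, -1.2]
opening: 0.247
grip_force: 30.0
```

Run:
```python
from h import *
delta((631.5,122.2,199,None))
C=look(); S,T=C["scene"],C["top"]
cv2.imwrite("pics/z9.png",np.hstack([cv2.resize(S["color"][165:265,270:370],(500,500),interpolation=2),cv2.resize(T["color"][140:240,200:260],(300,500),interpolation=2)])[:,:,::-1])
```

```text
now [631.3 122.7 251.4] 1.809 [-3.14 -0.  ] F [ 0.  -0.6 -1.2] op 0.247 gf 30.0 t 24.5 q [ 0.09  0.49  1.47 -0.    1.18 -0.15]
-> [-0.6, 0.1, 52.4] turn -0.0
```

View pics/z9.png

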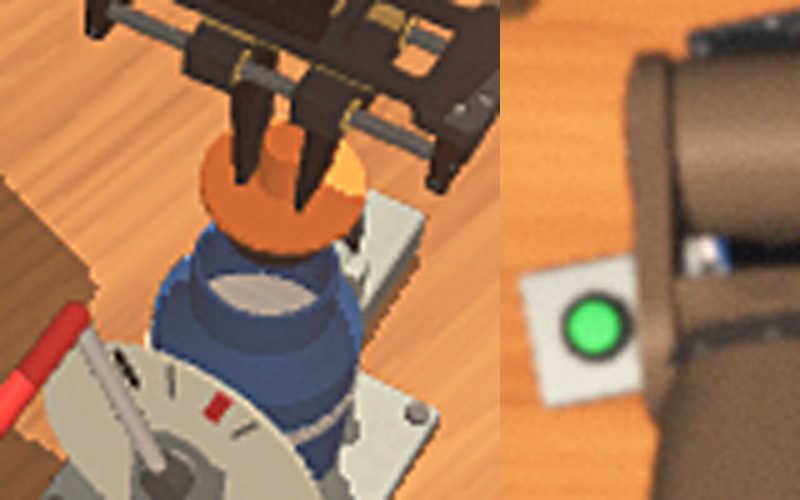

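Run:
```python
from h import *
S=env.read_camera("scene")
for z in(180,235): print(z,((proj(S,(631.3,122.7,z))-[270,165])*5).round(1))
print(((proj(S,(641.3,122.7,235))-[270,165])*5).round(1),((proj(S,(631.3,132.7,235))-[270,165])*5).round(1))
```

```text
180 [266.5 263.9]
235 [277.3 188.4]
[294.4 201. ] [292.2 176. ]
```

The picture shows the bung above the mouth, offset by about 2 mm towards +x+y. The plug has 7 mm of clearance at entry. I'll shift it slightly and lower in stages.

carry_out(
  motion=[
    [-1.7,-1.5,10,0,1],
    [0,0,10,0,1],
    [0,0,10,0,1],
    [0,0,5,0,1],
    [0,0,5,0,1],
    [0,0,0,0,1],
  ],
)

```text
t: 25.25
eef_pos: [630.7, 120.2, 210.9]
tcp_rot: [-3.14, -0.0, 1.809]
ft_force: [-0.5, -0.1, -0.1]
opening: 0.247
grip_force: 30.0
```

carry_out(
  motion=[
    [0,0,3,0,1],
    [0,0,3,0,1],
    [0,0,2,0,1],
    [0,0,1,0,1],
    [0,0,0,0,1],
    [0,0,0,0,1],
  ],
)

```text
t: 25.85
eef_pos: [630.9, 120.2, 202.9]
tcp_rot: [3.141, 0.0, 1.809]
ft_force: [0.8, 1.1, -0.4]
opening: 0.249
grip_force: 30.0
```

carry_out(
  motion=[
    [0,0,1,0,1],
    [0,0,1,0,1],
    [0,0,1,0,1],
    [0,0,0,0,1],
  ],
)

```text
t: 26.25
eef_pos: [630.8, 120.2, 199.6]
tcp_rot: [-3.141, 0.0, 1.809]
ft_force: [0.0, 0.3, -1.1]
opening: 0.248
grip_force: 30.0
```

carry_out(
  motion=[
    [0,0,1,0,1],
    [0,0,0.5,0,1],
    [0,0,0,0,1],
  ],
)

```text
t: 26.55
eef_pos: [630.9, 120.2, 199.0]
tcp_rot: [3.141, 0.0, 1.809]
ft_force: [-3.5, -1.0, 3.4]
opening: 0.246
grip_force: 30.0
```

Contact at TCP z 199, as expected. I'll press on.

carry_out(
  motion=[
    [0,0,1,0,1],
    [0,0,1,0,1],
    [0,0,1,0,1],
    [0,0,0,0,1],
    [0,0,0,0,1],
  ],
)

```text
t: 27.05
eef_pos: [631.6, 120.3, 198.8]
tcp_rot: [3.137, 0.001, 1.809]
ft_force: [-6.5, 0.1, 24.8]
opening: 0.246
grip_force: 30.1
```

carry_out(
  motion=[
    [0,0,1,0,1],
    [0,0,0.5,0,1],
    [0,0,0,0,1],
    [0,0,-3,0,1],
    [0,0,0,0,0.4],
    [0,0,0,0,0.4],
    [0,0,0,0,0.4],
    [0,0,0,0,0.4],
    [0,0,-20,0,0.4],
    [0,0,-40,0,0.4],
    [0,0,-20,0,0.4],
    [0,0,0,0,0.4],
  ],
)

```text
t: 28.25
eef_pos: [631.7, 120.3, 279.6]
tcp_rot: [3.137, 0.001, 1.809]
ft_force: [-0.5, -0.3, -0.7]
opening: 0.598
grip_force: 0.0
```

Run:
```python
from h import *
C=look(); S,T=C["scene"],C["top"]
cv2.imwrite("pics/z10.png",np.hstack([cv2.resize(S["color"][165:265,270:370],(600,600),interpolation=2)])[:,:,::-1])
for t in(0,): delta((607,-12.3,285,None),(607,-12.3,184.5,None))
for z in (180,186): print(z,((proj(S,(631.5,122,z))-[270,165])*6).round(1))
```

```text
now [630.7 120.2 276.2] 1.809 [-3.141  0.   ] F [-0.6  0.2  0.3] op 0.601 gf 0.0 t 28.4 q [ 0.09  0.47  1.44 -0.    1.23 -0.15]
-> [-123.2, -54.2, -8.8] turn -0.0
-> [0.0, 0.0, 100.5] turn -0.0
180 [319. 318.]
186 [320.3 308.5]
```

View pics/z10.png

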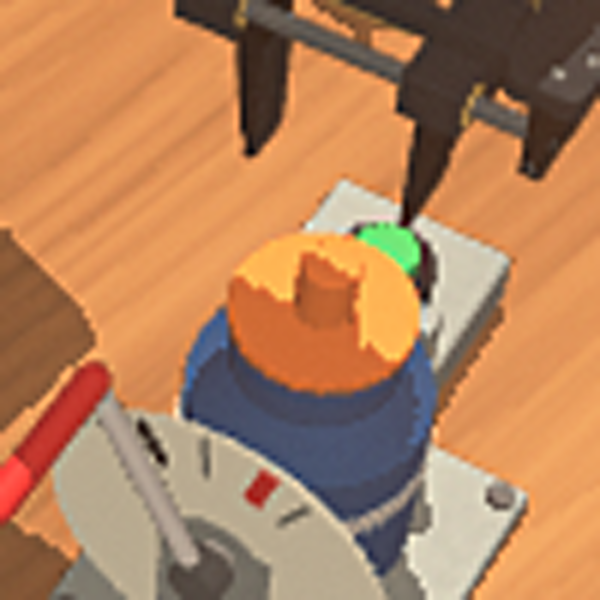

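The bung flange sits flat on the rim at crop (323,313), against a prediction of (320,308), so it is home. On to the crank.

carry_out(
  motion=[
    [-30,-13,0,0,0.3],
    [-31,-13.5,0,0,0.3],
    [-31,-13.5,0,0,0.3],
    [-31,-14,0,0,0.3],
    [0,0,0,0,0.3],
    [0,0,30,0,0.3],
    [0,0,35,0,0.3],
    [0,0,20,0,0.3],
    [0,0,6,0,0.3],
    [0,0,0,0,0.3],
  ],
)

```text
t: 29.35
eef_pos: [607.0, -11.6, 184.6]
tcp_rot: [-3.139, -0.001, 1.809]
ft_force: [0.4, 0.2, 0.4]
opening: 0.699
grip_force: 0.0
```

carry_out(
  motion=[
    [0,0,0,0,1],
    [0,0,0,0,1],
    [0,0,0,0,1],
    [0,0,0,0,1],
    [0,0,0,0,1],
    [0,0,0,0,1],
    [0,0,0,0,1],
    [0,0,0,0,1],
    [0,0,0,0,1],
  ],
)

```text
t: 30.25
eef_pos: [607.4, -12.1, 185.8]
tcp_rot: [3.141, 0.0, 1.808]
ft_force: [-0.4, -1.2, 0.4]
opening: 0.14
grip_force: 30.0
```

Run:
```python
from h import *
p=grip(0); delta((*p,None))
q0=np.array([105*np.sin(-.52),105*np.cos(-.52)])
prev=q0
for t in np.linspace(0,.785,13)[1:]:
    q=np.array([105*np.sin(t-.52),105*np.cos(t-.52)]); print(round(t,3),(q-prev).round(1), (q-q0).round(1)); prev=q
```

```text
now [607.4 -12.1 185.8] 1.808 [3.141 0.   ] F [-0.4 -1.2  0.4] op 0.14 gf 30.0 t 30.2 q [-0.13  0.5   1.65 -0.    0.99 -0.37]
-> [1.3, 2.3, 0.7] turn -0.0
0.065 [6.1 3.2] [6.1 3.2]
0.131 [6.3 2.8] [12.3  6. ]
0.196 [6.4 2.4] [18.8  8.4]
0.262 [6.6 2. ] [25.3 10.4]
0.327 [6.7 1.5] [32.  11.9]
0.392 [6.8 1.1] [38.8 13. ]
0.458 [6.8 0.7] [45.7 13.7]
0.523 [6.9 0.2] [52.5 13.9]
0.589 [ 6.9 -0.2] [59.4 13.6]
0.654 [ 6.8 -0.7] [66.2 12.9]
0.72 [ 6.8 -1.1] [73.  11.8]
0.785 [ 6.7 -1.6] [79.7 10.2]
```

carry_out(
  motion=[
    [0,3,-1.6,0,1],
    [0,3.1,-1.6,0,1],
    [0,3.1,-1.4,0,1],
    [0,3.2,-1.4,0,1],
    [0,3.2,-1.2,0,1],
    [0,3.2,-1.2,0,1],
    [0,3.3,-1,0,1],
    [0,3.3,-1,0,1],
    [0,3.3,-0.8,0,1],
    [0,3.4,-0.7,0,1],
    [0,3.4,-0.6,0,1],
    [0,3.4,-0.5,0,1],
  ],
)

```text
t: 31.45
eef_pos: [644.2, -3.6, 199.4]
tcp_rot: [-3.139, 0.001, 1.809]
ft_force: [-8.1, -5.3, 9.5]
opening: 0.139
grip_force: 30.0
```

carry_out(
  motion=[
    [0,3.4,-0.4,0,1],
    [0,3.4,-0.3,0,1],
    [0,3.4,-0.1,0,1],
    [0,3.5,-0.1,0,1],
    [0,3.4,0.1,0,1],
    [0,3.5,0.1,0,1],
    [0,3.4,0.3,0,1],
    [0,3.4,0.4,0,1],
    [0,3.4,0.5,0,1],
    [0,3.4,0.6,0,1],
    [0,2,0.5,0,1],
    [0,0,0,0,1],
  ],
)

```text
t: 32.65
eef_pos: [680.1, 4.7, 197.4]
tcp_rot: [-3.14, 0.001, 1.808]
ft_force: [-3.9, -5.5, 3.2]
opening: 0.137
grip_force: 30.0
```

Run:
```python
from h import *
delta((*grip(.785),None))
C=look(); S,T=C["scene"],C["top"]
cv2.imwrite("pics/z11.png",cv2.resize(S["color"][165:315,240:390],(600,600),interpolation=2)[:,:,::-1])
```

```text
now [680.1   4.7 197.4] 1.808 [-3.14e+00  1.00e-03] F [-3.9 -5.5  3.2] op 0.137 gf 30.0 t 32.6 q [-0.09  0.59  1.44 -0.    1.11 -0.33]
-> [2.3, 7.4, 2.1] turn -0.0
```

View pics/z11.png

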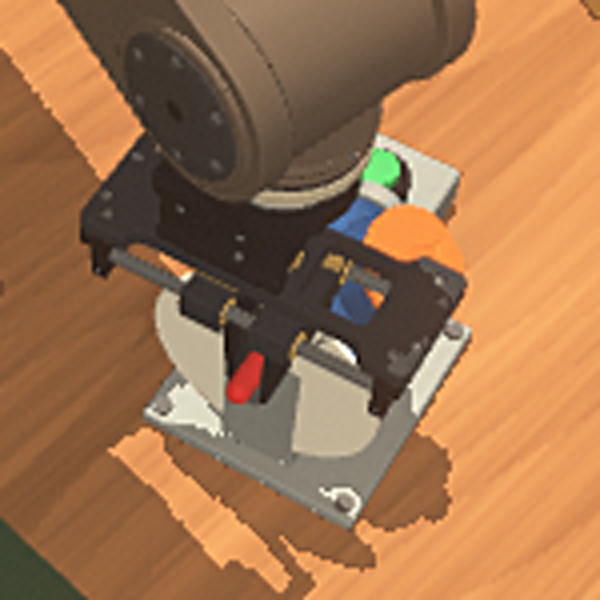

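The arm hides the grip and the bung is still in place. Travel so far gives a tilt of about 0.735, so there are 5 mm to go.

carry_out(
  motion=[
    [0,2,0.4,0,1],
    [0,2,0.5,0,1],
    [0,1,0.3,0,1],
    [0,0,0,0,1],
    [0,0,0,0,1],
  ],
)

```text
t: 33.25
eef_pos: [684.7, 5.7, 196.2]
tcp_rot: [-3.14, 0.001, 1.808]
ft_force: [-3.7, -5.6, 2.5]
opening: 0.137
grip_force: 30.0
```

carry_out(
  motion=[
    [0,0,0,0,0.3],
    [0,0,0,0,0.3],
    [0,0,0,0,0.3],
    [0,0,0,0,0.3],
    [0,0,-30,0,0.3],
    [0,0,-40,0,0.3],
    [-20,-30,-20,0,0.3],
    [-20,-40,0,0,0.3],
    [-20,-40,0,0,0.3],
    [-20,-40,0,0,0.3],
    [0,0,0,0,0.3],
  ],
)

```text
t: 34.35
eef_pos: [555.4, -108.5, 286.7]
tcp_rot: [-3.141, 0.001, 1.806]
ft_force: [0.9, -0.3, -0.1]
opening: 0.7
grip_force: 0.0
```

Run:
```python
from h import *
C=look(); S,T=C["scene"],C["top"]
cv2.imwrite("pics/z12.png",np.hstack([cv2.resize(S["color"][165:315,240:390],(450,450),interpolation=2),cv2.resize(T["color"][150:270,210:300],(338,450),interpolation=2)])[:,:,::-1])
R=((0,180,100),(6,255,255))
try:
  ms=blob(S,*R,(303,256),25); mt=blob(T,*R,(290,175),30); print(ms[1:],mt[1:],ends(ms[0]),ends(mt[0]))
  es=sorted(ends(ms[0]),key=lambda p:p[0]);et=sorted(ends(mt[0]),key=lambda p:-p[0]); g=[tri(C,a,b) for a,b in zip(es,et)]; print(g)
except Exception as e: print(e)
delta((569.5,252.4,120,None))
G=((50,100,80),(80,255,255)); print("run",tri(C,blob(S,*G,(334,206))[1],blob(T,*G,(218,205))[1]))
```

```text
(array([308.89595376, 252.49132948]), np.int32(173)) (array([293.208, 165.76 ]), np.int32(125)) (array([318.23699605, 239.16613568]), array([299.61532577, 265.73034101])) (array([306.01223368, 163.05797235]), array([281.06792363, 168.32187312]))
[array([691.85912642, -22.01958915, 207.55277694]), array([674.52947601,  52.77993067, 209.68730805])]
now [ 558.1 -106.8  286.6] 1.807 [3.141 0.   ] F [ 0.7 -0.1 -0.6] op 0.704 gf 0.0 t 34.5 q [-0.31  0.35  1.61  0.    1.18 -0.54]
-> [346.5, 95.1, 166.6] turn -0.0
run [569.19238549 252.69824602  51.4752194 ]
```

View pics/z12.png

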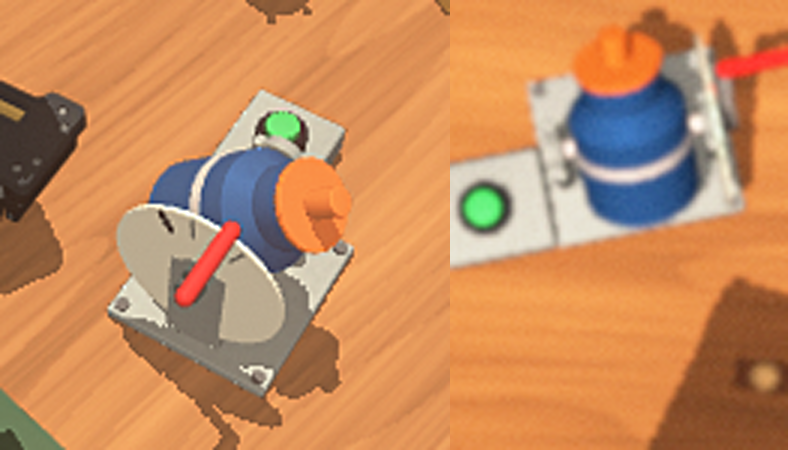

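The barrel stands at 45 degrees with the bung home and the crank released. The grip mid at (683,15,209) matches a tilt of about 0.78. The button is at (569.3, 252.5), z about 52. On to press it.

carry_out(
  motion=[
    [38,10.5,0,0,1],
    [38.5,10.5,0,0,1],
    [38.5,10.5,0,0,1],
    [38.5,10.5,0,0,1],
    [38.5,10.5,0,0,1],
    [38.5,10.5,0,0,1],
    [38.5,10.5,0,0,1],
    [38.5,10.5,0,0,1],
    [39,11,0,0,1],
    [0,0,0,0,1],
    [0,0,0,0,1],
  ],
)

```text
t: 35.55
eef_pos: [568.8, 254.5, 285.3]
tcp_rot: [-3.141, 0.0, 1.811]
ft_force: [0.4, -0.5, -0.5]
opening: 0.004
grip_force: 0.0
```

carry_out(
  motion=[
    [0,0,45,0,1],
    [0,0,45,0,1],
    [0,0,45,0,1],
    [0,0,45,0,1],
    [0,0,20,0,1],
    [0,0,0,0,1],
    [0,0,0,0,1],
  ],
)

```text
t: 36.25
eef_pos: [569.6, 252.4, 86.6]
tcp_rot: [3.141, 0.0, 1.808]
ft_force: [-0.2, -0.2, 0.6]
opening: 0.004
grip_force: 0.0
```

Run:
```python
from h import *
delta((569.3,252.5,60,None))
```

```text
now [569.6 252.4  86.6] 1.808 [3.141 0.   ] F [-0.2 -0.2  0.6] op 0.004 gf 0.0 t 36.2 q [ 0.31  0.64  1.69 -0.    0.81  0.07]
-> [0.1, -0.3, 26.6] turn -0.0
```

carry_out(
  motion=[
    [0,0,10,0,1],
    [0,0,8,0,1],
    [0,0,4,0,1],
    [0,0,2,0,1],
    [0,0,2,0,1],
    [0,0,0,0,1],
  ],
)

```text
t: 36.85
eef_pos: [569.0, 252.9, 60.0]
tcp_rot: [3.142, 0.0, 1.809]
ft_force: [-1.3, -0.4, 0.9]
opening: 0.006
grip_force: 0.6
```

carry_out(
  motion=[
    [0,0,1.5,0,1],
    [0,0,1.5,0,1],
    [0,0,1.5,0,1],
    [0,0,0,0,1],
  ],
)

```text
t: 37.25
eef_pos: [569.1, 252.9, 55.5]
tcp_rot: [3.141, 0.0, 1.809]
ft_force: [-1.1, 0.8, 3.5]
opening: 0.006
grip_force: 1.6
```

carry_out(
  motion=[
    [0,0,1.5,0,1],
    [0,0,1.5,0,1],
    [0,0,0,0,1],
  ],
)

```text
t: 37.55
eef_pos: [569.1, 252.9, 54.0]
tcp_rot: [3.141, 0.0, 1.809]
ft_force: [-4.9, -1.8, 18.3]
opening: 0.003
grip_force: 9.2
```

carry_out(
  motion=[
    [0,0,1,0,1],
    [0,0,1,0,1],
    [0,0,1,0,1],
    [0,0,0,0,1],
  ],
)

```text
t: 37.95
eef_pos: [569.3, 253.0, 53.5]
tcp_rot: [3.139, 0.0, 1.809]
ft_force: [-13.3, -4.3, 42.7]
opening: 0.003
grip_force: 21.9
```

The button has bottomed: force rises stiffly at TCP z about 54, 6 mm below first touch. I'll retract and return to the crank.

carry_out(
  motion=[
    [0,0,-8,0,1],
    [0,0,-30,0,1],
    [0,0,-50,0,1],
    [0,0,-50,0,1],
    [0,0,-50,0,1],
    [0,0,-47,0,1],
    [0,0,0,0,0.3],
    [0,0,0,0,0.3],
  ],
)

```text
t: 38.75
eef_pos: [568.9, 252.8, 284.8]
tcp_rot: [3.14, 0.0, 1.809]
ft_force: [-0.5, -0.3, -0.9]
opening: 0.118
grip_force: 0.0
```

carry_out(
  motion=[
    [-38.2,7.7,0,0,0.3],
    [-38.2,7.7,0,0,0.3],
    [-38.2,7.7,0,0,0.3],
    [-38.2,7.7,0,0,0.3],
    [-38.2,7.7,0,0,0.3],
    [-38.2,7.7,0,0,0.3],
    [-38.2,7.7,0,0,0.3],
    [0,0,0,0,0.3],
    [0,0,0,0,0.3],
    [0,0,0,0,0.3],
  ],
)

```text
t: 39.75
eef_pos: [683.8, 6.5, 283.2]
tcp_rot: [-3.14, -0.001, 1.809]
ft_force: [0.4, -0.0, 0.1]
opening: 0.697
grip_force: 0.0
```

Run:
```python
from h import *
delta((684.7,5.7,197,None))
```

```text
now [683.8   6.5 283.2] 1.809 [-3.14e+00 -1.00e-03] F [ 0.4 -0.   0.1] op 0.697 gf 0.0 t 39.8 q [-0.09  0.53  1.32  0.    1.29 -0.33]
-> [-1.0, 0.7, 86.2] turn -0.0
```

carry_out(
  motion=[
    [-1,0.5,30,0,0.3],
    [0,0,30,0,0.3],
    [0,0,18,0,0.3],
    [0,0,7,0,0.3],
    [0,0,0,0,0.3],
    [0,0,0,0,1],
    [0,0,0,0,1],
    [0,0,0,0,1],
    [0,0,0,0,1],
    [0,0,0,0,1],
    [0,0,0,0,1],
    [0,0,0,0,1],
  ],
)

```text
t: 40.95
eef_pos: [685.0, 4.8, 199.5]
tcp_rot: [-3.142, 0.0, 1.808]
ft_force: [-1.0, 1.0, 0.1]
opening: 0.168
grip_force: 0.0
```

carry_out(
  motion=[
    [0,0,0,0,1],
    [0,0,0,0,1],
    [0,-3.3,-0.7,0,1],
    [0,-3.4,-0.6,0,1],
    [0,-3.4,-0.5,0,1],
    [0,-3.4,-0.4,0,1],
    [0,-3.4,-0.3,0,1],
    [0,-3.5,-0.2,0,1],
    [0,-3.4,-0.1,0,1],
    [0,-3.5,0.1,0,1],
    [0,-3.4,0.2,0,1],
    [0,-3.4,0.3,0,1],
  ],
)

```text
t: 42.15
eef_pos: [653.7, -2.5, 203.8]
tcp_rot: [3.135, 0.001, 1.808]
ft_force: [5.7, 5.2, 6.3]
opening: 0.142
grip_force: 30.0
```

carry_out(
  motion=[
    [0,-3.4,0.4,0,1],
    [0,-3.4,0.5,0,1],
    [0,-3.4,0.6,0,1],
    [0,-3.4,0.7,0,1],
    [0,-3.3,0.8,0,1],
    [0,-3.3,1,0,1],
    [0,-3.3,1.1,0,1],
    [0,-3.2,1.2,0,1],
    [0,-3.2,1.3,0,1],
    [0,-3.1,1.4,0,1],
    [0,-3.1,1.5,0,1],
    [0,0,0,0,1],
  ],
)

```text
t: 43.35
eef_pos: [617.4, -10.8, 192.9]
tcp_rot: [3.138, -0.0, 1.808]
ft_force: [-1.2, 5.5, 10.6]
opening: 0.14
grip_force: 30.0
```

carry_out(
  motion=[
    [0,-3,1.7,0,1],
    [0,-3,1.7,0,1],
    [0,-2,1.2,0,1],
    [0,-1.5,0.9,0,1],
    [0,0,0,0,1],
    [0,0,0,0,1],
  ],
)

```text
t: 43.95
eef_pos: [608.0, -13.0, 187.4]
tcp_rot: [3.139, -0.001, 1.808]
ft_force: [-2.1, 7.0, 12.7]
opening: 0.137
grip_force: 30.0
```

carry_out(
  motion=[
    [0,-1,0.6,0,1],
    [0,-1,0.6,0,1],
    [0,0,0,0,1],
  ],
)

```text
t: 44.25
eef_pos: [606.7, -13.3, 186.6]
tcp_rot: [3.137, -0.0, 1.808]
ft_force: [1.1, 9.0, 12.9]
opening: 0.136
grip_force: 30.0
```

carry_out(
  motion=[
    [0,-1,0.6,0,1],
    [0,-1,0.6,0,1],
    [0,0,0,0,1],
  ],
)

```text
t: 44.55
eef_pos: [606.7, -13.4, 186.5]
tcp_rot: [3.131, 0.001, 1.808]
ft_force: [7.8, 12.8, 17.2]
opening: 0.135
grip_force: 30.0
```

It is at the stop. Easing off, releasing and backing away.

carry_out(
  motion=[
    [0,1.2,-0.8,0,1],
    [0,0,0,0,0.3],
    [0,0,0,0,0.3],
    [0,0,0,0,0.3],
    [0,0,0,0,0.3],
    [0,0,-25,0,0.3],
    [0,0,-40,0,0.3],
    [0,0,-40,0,0.3],
    [-30,-40,0,0,0.3],
    [-30,-40,0,0,0.3],
    [-30,-40,0,0,0.3],
    [0,0,0,0,0.3],
  ],
)

```text
t: 45.75
eef_pos: [506.5, -133.6, 289.3]
tcp_rot: [-3.141, 0.0, 1.805]
ft_force: [-0.0, 0.3, 0.4]
opening: 0.7
grip_force: 0.0
```

Run:
```python
from h import *
C=look(); S,T=C["scene"],C["top"]
cv2.imwrite("pics/z13.png",np.hstack([cv2.resize(S["color"][140:400,90:380],(446,400),interpolation=2),cv2.resize(T["color"][150:270,205:310],(350,400),interpolation=2)])[:,:,::-1])
```

```text
(no output)
```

View pics/z13.png

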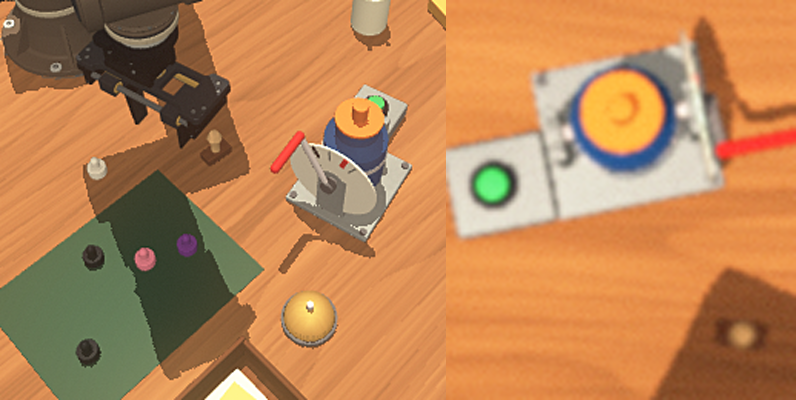

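The barrel is level and the bung is home, and nothing else has been disturbed. One count by numbers for any brass fob the arm might have hidden earlier.

Run:
```python
from h import *
for n,c in look().items():
    m=cv2.inRange(hsv(c),(12,120,60),(28,255,255)); N,l,st,ce=cv2.connectedComponentsWithStats(m)
    print(n,[(ce[i].round().tolist(),plane(c,ce[i],13)[:2].round().tolist(),int(st[i,4])) for i in range(1,N) if 40<st[i,4]<350 and max(st[i,2:4])<22])
```

```text
scene [([342.0, 39.0], [46.0, 912.0], 41), ([381.0, 76.0], [286.0, 840.0], 50), ([2.0, 85.0], [-585.0, -124.0], 55), ([192.0, 204.0], [269.0, 5.0], 61)]
top [([553.0, 235.0], [500.0, -867.0], 66), ([552.0, 294.0], [303.0, -865.0], 53)]
```

```bash
python3 -c "
from cell import env
print(env.job_done())"
```

```text
the job is handed in; nothing more can be done
None
```

I finished the job and handed it in: both brass fobs went into the barrel, the bung is home, the button was pressed right down at about 45°, and the barrel is back level and released. I viewed 16 pictures, two over the limit of 14.

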